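# Park the smoker box in the corner stop

### The job

Clear the middle of the braai shelf: push the flat steel smoker box along the ledge into its parking corner, so that one long side lies flush against the long leg of the low steel corner stop and one end touches the short leg. Only push it with the fingers: do not lift it or tip it, and leave everything else on the ledge and the turntable where it is. Take the hand clear when it is parked.

Things in the scene. Friction and masses are not known exactly. Their poses are not given: they have to be found in the camera images.
- smoker_box: closed flat steel smoker box with slots in its lid, 95 mm (own x) by 150 mm (own y) by 40 mm high, plain upright sides, 0.3 to 0.65 kg (slides at 2 to 8 N), too wide to grip. Loose, stands flat on the ledge. Origin at the centre of its underside; z up. Both ways round are the same. Starts turned up to 0.35 rad relative to the stop.
- stop: fixed L-shaped corner stop of dark steel bar, 6 mm thick, 25 mm high, turned up to 0.15 rad. Origin on the ledge where the two inner faces meet. Long leg: 350 mm along own -y, inner face at own x = 0. Short leg: 90 mm along own -x, inner face at own y = 0. The box goes at negative x and y.
- home (a point): point on the ledge, 47.5 mm from the long leg's inner face and 75 mm from the short leg's: where the box's origin is when fully parked. Same axes as the stop. The box starts 60 to 95 mm (own -x) and 95 to 175 mm (own -y) from here; the way is free if it first goes straight to the long leg, then along it.
- turntable (a joint): angle of the white ceramic turntable, 240 mm across, top 28 mm above the ledge, on the robot's left; it turns freely about the vertical (rad, positive anticlockwise from above), 0 at the start. Leave alone.
- shaker: empty open glass shaker, 60 mm across, 85 mm tall, upright on the turntable; origin at the centre of its underside. Leave alone.
- sauce_cup: small steel sauce cup, 64 mm across, 40 mm tall, upright on the turntable; origin at the centre of its underside. Leave alone.
- pinch_bowl: silicone pinch bowl, 84 mm across, 35 mm tall, on the turntable; origin at the centre of its underside. Leave alone.
- lighter: pocket lighter lying flat near the free end of the stop's short leg, 78 mm long (own x), 24 mm wide, about 15 mm high; origin at the middle of its underside. Leave alone.
- scraper: stubby grill scraper lying flat on the robot's right, about 165 mm long (own x, from -83 to +82 mm), blade 75 mm wide at +x, 20 mm high; origin on its underside. Leave alone.
- sauce_bottle: closed glass sauce bottle, 58 mm across, 150 mm tall, standing behind and to the left of the stop's corner; origin at the centre of its underside. Leave alone.
- mug: ceramic mug, 80 mm across, 80 mm tall, handle at own +y, standing on the far right; origin at the centre of its underside. Leave alone.

How it is judged:
By the outcome, as a careful person would: the job done as asked, in the order asked, and still so for the second after the job is handed in, with the robot touching nothing.
It also fails if it takes over 61 s, if anything falls off the work surface, if the arm or the gripper's body presses on something with over 40 N, if the wrist force passes 120 N, or if a joint passes its speed limit or range.

### The arm

A 6-joint arm with a two-finger parallel gripper is mounted at the origin on the work surface. World frame = base frame: x ahead of the robot, y to its left, z up, the work surface at z = 0. Lengths are in m, angles in degrees, forces in N, time in s.
With the tool pointing down it reaches from about 0.35 to 0.875 m from the base axis. Payload 4.2 kg.
Tool frame: the origin (TCP) lies between the finger pads; the fingertips stand 14 mm ahead of it and the grasp point (between the pads) lies 5 mm behind it; z points along the fingers, y is the line along which they close (so a half turn about z gives the same grasp; the last joint's range is limited). The gripper opens to 87 mm and grips with 3 to 60 N. Pads are 19 mm wide; open, the fingers measure 117 mm over their backs; the gripper's body (75 mm by 190 mm) begins 51 mm behind the grasp point.
Start: joints at [88.384, 22.042, 0.453, 0, -68.411, -14.817], TCP at [0.177, 0.599, 0.206] pointing down, gripper open.
Joint ranges: [-179.83, 179.83], [-69.29, 118.12], [-61.27, 80.66], [-181.25, 117.63], [-171.15, -9.14], [-177.46, 177.46]. Speed limits (degrees/s): [159.86, 159.86, 180, 180, 180, 180].

### API

Orientations are given as a 3x3 rotation matrix whose columns are the frame's x, y, z axes.
In Python, from station import * gives the robot as it stands. The module is installed in compiled form; this text tells all that it offers.
- The arm moves only by the tool play_rows, never from a script. Its argument "steps" is a list of rows, each an object of numbers: "ax", "ay", "az": the turn, a rotation vector about the tool's x, y, z in degrees; "dx", "dy", "dz": the shift along the tool's x, y, z in mm; "claw": the finger opening in mm, from 0 to 87. A call has 1 to 20 rows; each row shifts and turns the commanded pose from where the row before left it, along the tool's axes as they then stand; what a row does not reach is not made up. A row lasts 1/10 s, in which the tool goes at most 50 mm and 8.59 degrees, less where a joint would pass 70% of its speed; a pose out of reach is approached as far as the arm can. A call with a gripper value outside its range is refused whole. The fingers move at their own pace and stop on an object; the grip force is fixed at half the most. Time passes only in rows, so rows that do not move let the fingers close. It gives the time, the measured TCP pose, the force, the opening and the grip force at its end, in the units of the state.
- sense(): the state, without advancing time (a new reading comes with each control period).
- capture(name): name is "side" or "top"; returns a dict with "frame" (384x512x3 uint8, blue, green, red), "range_z" (384x512 float32, m along the optical axis (not along the pixel's ray), 0 where there is no reading), "fx", "fy", "cx", "cy" (pixels), "xyz" and "rotation" of the camera in the world. Camera axes: x right, y down, z forward; pixel columns grow to the right and rows downward; lengths in m; the calibration is good to about 2 mm. A picture is of the moment at which its call begins.
- finish_job(): hands the job in; it is judged then, once.
The state is a dict: "time_s": time; "joints": joint angles; "joint_velocities": joint speeds; "effort": joint torques, N m; "tcp_pos": TCP position; "ee_rot": TCP orientation; "wrist_force": force on the tool from outside, world axes, zero at the start; "moment": the same for the moment, N m; "gripper_width": opening from 0.0 (shut) to 1.0 (fully open); "gripper_force": force on a finger pad.
Only numpy, scipy, OpenCV 4.12 (cv2) and the standard library are available. Lean on these libraries where they do the work, as an engineer would, in place of code of your own. Each camera call takes 0.05 s, during which the arm holds its last target. There are 200 camera calls.

## Working session

There is one attempt and no reset: what is moved stays moved. The work goes in short steps, Python scripts to look and compute and a tool call to move; the robot and the scene stay as the last step left them, time stands still between calls to the robot, and variables do not carry over. Pictures are saved under pics/ and viewed, at most 10 in all, crops included, and the job is handed in when it is done.

Besides the shell and the picture viewer there is one more tool, called as name([rows], argument=value, ...), one row to a line, values as JSON. play_rows: Moves the arm, as the interface text tells. Its arguments: {"type":"object","properties":{"steps":{"type":"array"}},"required":["steps"]}

```bash
mkdir -p pics
python3 - <<'E'
from station import *
import cv2,numpy as np
for n in("top","side"):
    c=capture(n); cv2.imwrite(f"pics/{n}0.png",c["frame"]); np.savez(f"{n}0.npz",**c)
    print(n,c["xyz"],np.round(c["rotation"],3).tolist(),c["fx"],c["cx"],c["cy"])
s=sense();print(s["time_s"],s["tcp_pos"],np.round(s["ee_rot"],3).tolist(),s["wrist_force"])
E
```

```text
top [0.45205785 0.01806684 1.6183819 ] [[-0.02, -0.998, 0.06], [-1.0, 0.02, -0.002], [0.001, -0.06, -0.998]] 440.7454056630326 259.65417916633754 192.02200995298898
side [0.11421843 0.61353389 0.80151794] [[-0.811, -0.416, 0.411], [-0.585, 0.583, -0.565], [-0.004, -0.698, -0.716]] 372.7585935301191 258.4137001487681 188.6446629668269
0.1 [0.1766083  0.59894239 0.20520193] [[0.959, -0.283, -0.0], [-0.283, -0.959, -0.002], [0.0, 0.002, -1.0]] [-0.45521007 -0.08854822  0.22812742]
```

View pics/top0.png

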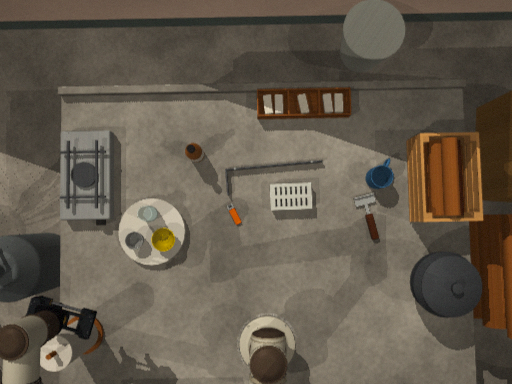

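View pics/side0.png

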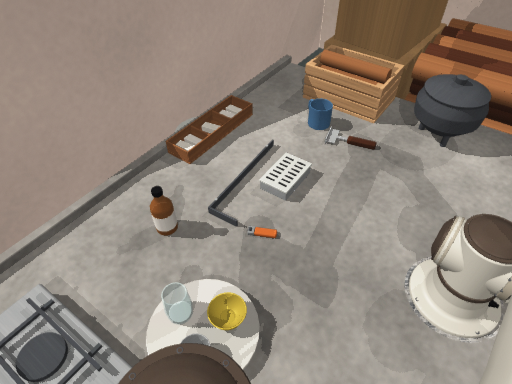

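The top view shows the box at about (291,196), the stop's corner at (228,172) with its long leg running to (322,162), and the lighter at (235,215). The way to the long leg (up in the image) is free, and so is the way left along it.

```bash
cat > h.py <<'E'
import numpy as np,cv2
from scipy.optimize import least_squares
def cloud(c):
    z=c["range_z"].astype(float); v,u=np.indices(z.shape)
    P=np.stack([(u-c["cx"])/c["fx"]*z,(v-c["cy"])/c["fy"]*z,z],-1)@np.array(c["rotation"]).T+c["xyz"]
    P[z<=0]=np.nan; return P
def roi(P,x0,x1,y0,y1,z0,z1):
    lo=np.array([x0,y0,z0]);hi=np.array([x1,y1,z1])
    return ((P>lo)&(P<hi)).all(-1)
def rect(m,P):
    """min-area rect of pts"""
    (c,s,a)=cv2.minAreaRect((P[m][:,:2]*1000).astype(np.float32)); return np.round(c,1),np.round(s,1),round(a,2)
E
python3 - <<'E'
from h import *
for n in("top","side"):
    c=np.load(n+"0.npz"); P=cloud(c)
    if n=="top":
        for p in((291,196),(228,172),(322,162),(235,215),(194,151),(291,215),(270,169)): print(p,np.round(P[p[1],p[0]],4))
    fl=roi(P,.45,.7,-.2,.2,-.03,.008); print(n,"floor",np.median(P[fl][:,2]))
    b=roi(P,.4,.605,-.2,.02,.03,.06); print("box",b.sum(),rect(b,P),P[b].mean(0),np.median(P[b][:,2]))
    s=roi(P,.45,.75,-.25,.2,.014,.035)
    k,l=cv2.connectedComponents(s.astype(np.uint8))
    for i in range(1,k):
        q=l==i
        if q.sum()>15: print(i,q.sum(),rect(q,P),P[q].min(0).round(3),P[q].max(0).round(3))
E
```

```text
(291, 196) [ 0.5299 -0.0976  0.0413]
(228, 172) [ 0.6253  0.1297 -0.0016]
(322, 162) [ 0.6557 -0.2184 -0.0021]
(235, 215) [0.4662 0.1058 0.0115]
(194, 151) [0.686  0.2358 0.1256]
(291, 215) [ 0.4622 -0.0985  0.0065]
(270, 169) [ 0.6337 -0.0256 -0.0046]
top floor -1.0619466152661516e-05
box 1103 (array([528.6, -96.1]), array([ 95.3, 150. ]), 1.0) [ 0.52818827 -0.09585477  0.04008681] 0.04010632969310457
1 89 (array([ 649.8, -131.2]), array([  7. , 162.2]), 3.99) [ 0.642 -0.212  0.014] [ 0.657 -0.05   0.034]
2 144 (array([626.5,  65.6]), array([ 85.3, 205.2]), 30.69) [ 0.539 -0.043  0.015] [0.646 0.139 0.034]
side floor -0.000244334428500359
box 1152 (array([528.1, -94.8]), array([ 95.6, 150.9]), 0.85) [ 0.52600084 -0.08964662  0.03941818] 0.03961722735135126
1 433 (array([640.1, -26.6]), array([ 92.4, 368.2]), 18.39) [ 0.539 -0.215  0.014] [0.66  0.141 0.03 ]
3 219 (array([495.7, -73.3]), array([170.4,  78.8]), 57.9) [ 0.48  -0.166  0.014] [ 0.574 -0.019  0.035]
```

```bash
cat >> h.py <<'E'
def stopfit(S):
    def f(p):
        c,s=np.cos(p[2]),np.sin(p[2]); d=S-p[:2]
        x=d@[c,s];y=d@[-s,c]
        r=np.where(x-3>-(8) , x-3, y-3)
        L=np.hypot(x-3,np.maximum(0,np.maximum(y-6,-350-y)));H=np.hypot(y-3,np.maximum(0,np.maximum(x-6,-90-x)))
        return np.minimum(L,H)
    return least_squares(f,[635,135,.06],loss="soft_l1")
E
python3 - <<'E'
from h import *
A=[]
for n in("top","side"):
    P=cloud(np.load(n+"0.npz"))
    m=roi(P,.53,.67,-.23,.16,.018,.03)&~roi(P,.4,.61,-.2,.03,0,.1)
    S=P[m][:,:2]*1000;A.append(S); r=stopfit(S); print(n,len(S),r.x.round(3),np.abs(r.fun).mean(),np.degrees(r.x[2]))
r=stopfit(np.vstack(A));p=r.x;print(p)
c,s=np.cos(p[2]),np.sin(p[2])
home=p[:2]+np.array([[c,-s],[s,c]])@[-47.5,-75];print("home",home)
d=np.array([528.4,-95.5])-home;print("box in home frame",d@[c,s],d@[-s,c])
P=cloud(np.load("side0.npz"))
l=roi(P,.4,.54,.05,.2,.006,.03);print("lighter",rect(l,P),P[l].min(0),P[l].max(0))
E
```

```text
top 196 [6.28025e+02 1.34169e+02 7.20000e-02] 1.692303149945486 4.112049829508325
side 339 [6.27431e+02 1.35931e+02 7.10000e-02] 1.7133283227581133 4.043958365074568
[6.27636079e+02 1.35442808e+02 7.10298029e-02]
home [585.57860978  57.26084491]
box in home frame -67.8758817639208 -148.31767874624973
lighter (array([484.5, 118.6]), array([112.6,  26.7]), 23.99) [0.4306955  0.08733883 0.00602202] [0.53979815 0.13910767 0.02221066]
```

play_rows([
  {"az":-6.83},
  {"az":-6.83},
  {"az":-6.83},
  {"dx":13.5,"dy":44.8},
  {"dx":13.5,"dy":44.8},
  {"dx":13.5,"dy":44.8},
  {"dx":13.5,"dy":44.8},
  {"dx":13.5,"dy":44.8},
  {"dx":13.5,"dy":44.8},
  {"dx":13.5,"dy":44.8},
  {"dx":13.5,"dy":44.8},
  {"dx":13.5,"dy":44.8},
  {"dx":13.5,"dy":44.8},
  {"dx":13.5,"dy":44.8},
  {"dx":13.5,"dy":44.8},
  {"dx":13.5,"dy":44.8},
  {"dx":13.5,"dy":44.8},
  {"dx":13.5,"dy":44.8},
  {"dx":13.5,"dy":44.8},
])

```text
invalid input at $.steps[0]: expected keys ax, ay, az, dx, dy, dz, claw
```

```bash
cat >> h.py <<'E'
K=np.array([627.6,135.4]);T=.0710
R=np.array([[np.cos(T),-np.sin(T)],[np.sin(T),np.cos(T)]])
def show(s):
    p=np.array(s["tcp_pos"])*1000;E=np.array(s["ee_rot"])
    print("t",s["time_s"],"tcp stop-frame",((p[:2]-K)@R).round(1),"z",p[2].round(1),"yaw-stop",round(np.degrees(np.arctan2(E[1,0],E[0,0])-T),2),"tilt",E[:,2].round(3),"F stop",(np.array(s["wrist_force"])[:2]@R).round(1),np.round(s["joints"],0))
E
python3 -c "
from station import *;from h import *;show(sense())"
```

```text
t 0.1 tcp stop-frame [-417.   494.4] z 205.2 yaw-stop -20.51 tilt [-0.    -0.002 -1.   ] F stop [-0.5 -0.1] [ 88.  22.   0.  -0. -68. -15.]
```

All keys are required.

play_rows([
  {"ax":0,"ay":0,"az":-6.83,"dx":0,"dy":0,"dz":0,"claw":87},
  {"ax":0,"ay":0,"az":-6.83,"dx":0,"dy":0,"dz":0,"claw":87},
  {"ax":0,"ay":0,"az":-6.83,"dx":0,"dy":0,"dz":0,"claw":87},
  {"ax":0,"ay":0,"az":0,"dx":13.5,"dy":44.8,"dz":0,"claw":87},
  {"ax":0,"ay":0,"az":0,"dx":13.5,"dy":44.8,"dz":0,"claw":87},
  {"ax":0,"ay":0,"az":0,"dx":13.5,"dy":44.8,"dz":0,"claw":87},
  {"ax":0,"ay":0,"az":0,"dx":13.5,"dy":44.8,"dz":0,"claw":87},
  {"ax":0,"ay":0,"az":0,"dx":13.5,"dy":44.8,"dz":0,"claw":87},
  {"ax":0,"ay":0,"az":0,"dx":13.5,"dy":44.8,"dz":0,"claw":87},
  {"ax":0,"ay":0,"az":0,"dx":13.5,"dy":44.8,"dz":0,"claw":87},
  {"ax":0,"ay":0,"az":0,"dx":13.5,"dy":44.8,"dz":0,"claw":87},
  {"ax":0,"ay":0,"az":0,"dx":13.5,"dy":44.8,"dz":0,"claw":87},
  {"ax":0,"ay":0,"az":0,"dx":13.5,"dy":44.8,"dz":0,"claw":87},
  {"ax":0,"ay":0,"az":0,"dx":13.5,"dy":44.8,"dz":0,"claw":87},
  {"ax":0,"ay":0,"az":0,"dx":13.5,"dy":44.8,"dz":0,"claw":87},
  {"ax":0,"ay":0,"az":0,"dx":13.5,"dy":44.8,"dz":0,"claw":87},
  {"ax":0,"ay":0,"az":0,"dx":13.5,"dy":44.8,"dz":0,"claw":87},
  {"ax":0,"ay":0,"az":0,"dx":13.5,"dy":44.8,"dz":0,"claw":87},
  {"ax":0,"ay":0,"az":0,"dx":13.5,"dy":44.8,"dz":0,"claw":87},
])

```text
time_s: 2.0
tcp_pos: [0.443, -0.1023, 0.206]
ee_rot: [[0.998, 0.071, -0.0], [0.071, -0.998, 0.0], [-0.0, -0.0, -1.0]]
wrist_force: [1.5, 1.4, -0.3]
gripper_width: 0.996
gripper_force: 0.0
```

```bash
python3 -c "
from station import *;from h import *;show(sense())"
```

```text
t 2.0 tcp stop-frame [-201. -224.] z 206.0 yaw-stop -0.02 tilt [-0.  0. -1.] F stop [1.6 1.3] [  8.   5. -22.  -0. -63.  86.]
```

play_rows([
  {"ax":0,"ay":0,"az":0,"dx":0,"dy":0,"dz":40,"claw":87},
  {"ax":0,"ay":0,"az":0,"dx":0,"dy":0,"dz":40,"claw":87},
  {"ax":0,"ay":0,"az":0,"dx":0,"dy":0,"dz":40,"claw":87},
  {"ax":0,"ay":0,"az":0,"dx":0,"dy":0,"dz":40,"claw":87},
  {"ax":0,"ay":0,"az":0,"dx":0,"dy":0,"dz":20,"claw":87},
  {"ax":0,"ay":0,"az":0,"dx":0,"dy":0,"dz":0,"claw":87},
  {"ax":0,"ay":0,"az":0,"dx":0,"dy":0,"dz":0,"claw":87},
])

```text
time_s: 2.7
tcp_pos: [0.4433, -0.1003, 0.0264]
ee_rot: [[0.997, 0.071, -0.0], [0.071, -0.997, -0.0], [-0.0, 0.0, -1.0]]
wrist_force: [-0.6, 1.7, 0.4]
gripper_width: 0.998
gripper_force: 0.0
```

```bash
python3 -c "
from station import *;from h import *;show(sense());c=capture('side');import cv2;cv2.imwrite('pics/side1.png',c['frame'][100:300,180:420].repeat(2,0).repeat(2,1))"
```

```text
t 2.7 tcp stop-frame [-200.6 -222. ] z 26.4 yaw-stop 0.02 tilt [-0. -0. -1.] F stop [-0.5  1.7] [  8.  19. -36.   0. -35.  86.]
```

View pics/side1.png

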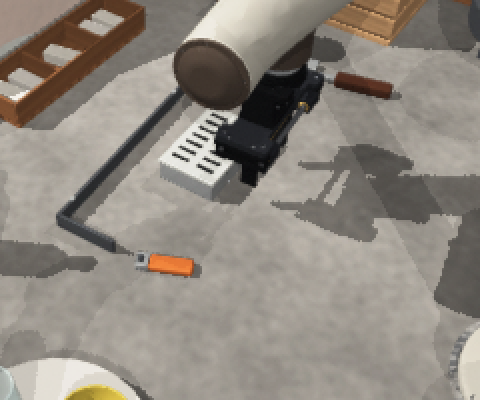

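The crop shows a finger at (250,180), standing clear on the near side of the box, with nothing between the box and the long leg. I'll push towards the leg.

play_rows([
  {"ax":0,"ay":0,"az":0,"dx":8,"dy":0,"dz":0,"claw":87},
  {"ax":0,"ay":0,"az":0,"dx":8,"dy":0,"dz":0,"claw":87},
  {"ax":0,"ay":0,"az":0,"dx":6,"dy":0,"dz":0,"claw":87},
  {"ax":0,"ay":0,"az":0,"dx":6,"dy":0,"dz":0,"claw":87},
  {"ax":0,"ay":0,"az":0,"dx":6,"dy":0,"dz":0,"claw":87},
  {"ax":0,"ay":0,"az":0,"dx":6,"dy":0,"dz":0,"claw":87},
  {"ax":0,"ay":0,"az":0,"dx":6,"dy":0,"dz":0,"claw":87},
  {"ax":0,"ay":0,"az":0,"dx":6,"dy":0,"dz":0,"claw":87},
  {"ax":0,"ay":0,"az":0,"dx":6,"dy":0,"dz":0,"claw":87},
  {"ax":0,"ay":0,"az":0,"dx":6,"dy":0,"dz":0,"claw":87},
  {"ax":0,"ay":0,"az":0,"dx":6,"dy":0,"dz":0,"claw":87},
  {"ax":0,"ay":0,"az":0,"dx":6,"dy":0,"dz":0,"claw":87},
  {"ax":0,"ay":0,"az":0,"dx":6,"dy":0,"dz":0,"claw":87},
  {"ax":0,"ay":0,"az":0,"dx":4,"dy":0,"dz":0,"claw":87},
  {"ax":0,"ay":0,"az":0,"dx":2,"dy":0,"dz":0,"claw":87},
  {"ax":0,"ay":0,"az":0,"dx":0,"dy":0,"dz":0,"claw":87},
])

```text
time_s: 4.35
tcp_pos: [0.5309, -0.094, 0.0261]
ee_rot: [[0.997, 0.071, -0.0], [0.071, -0.997, 0.0], [-0.0, -0.0, -1.0]]
wrist_force: [0.2, 0.2, -0.1]
gripper_width: 0.997
gripper_force: 0.0
```

```bash
cat >> h.py <<'E'
def box(c):
    P=cloud(c); m=roi(P,.4,.66,-.25,.16,.034,.047)
    r=rect(m,P); print("box rect",m.sum(),r,"centre in stop frame",((np.array(r[0])-K)@R).round(1), "rel ang",r[2]-np.degrees(T))
    return P,m
E
python3 -c "
from station import *;from h import *;show(sense());box(capture('side'));box(capture('top'))"
```

```text
t 4.35 tcp stop-frame [-112.7 -222. ] z 26.1 yaw-stop -0.01 tilt [-0.  0. -1.] F stop [0.2 0.2] [  7.  25. -24.  -0. -40.  87.]
box rect 796 (array([527.9, -94.5]), array([ 95.1, 150.9]), 1.31) centre in stop frame [-115.8 -222.2] rel ang -2.758000345428844
box rect 141 (array([ 546.7, -110.7]), array([139.7, 165.9]), 77.16) centre in stop frame [ -98.2 -239.7] rel ang 73.09199965457115
```

```bash
python3 -c "
from station import *;from h import *;show(sense());c=capture('side');box(c);a=c['frame'][100:300,180:420].repeat(2,0).repeat(2,1);cv2.imwrite('pics/side2.png',a)"
```

```text
t 4.45 tcp stop-frame [-113.2 -222. ] z 26.1 yaw-stop -0.02 tilt [-0.  0. -1.] F stop [ 0.1 -0.4] [  7.  25. -24.  -0. -40.  87.]
box rect 786 (array([526.1, -95.1]), array([152.8,  94.3]), 89.7) centre in stop frame [-117.6 -222.7] rel ang 85.63199965457116
```

View pics/side2.png

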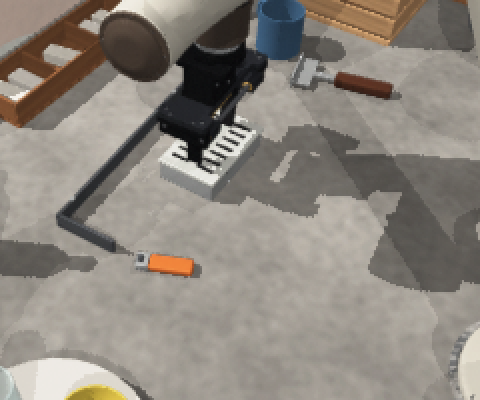

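The crop shows the box unmoved and the finger at (190,165) over its lid, with no contact force. The reported height is suspect, so I'll check where the fingers are from the depth.

Run:
```python
from station import *;from h import *
for n in("side","top"):
    c=capture(n);P=cloud(c)
    g=cv2.cvtColor(c["frame"],cv2.COLOR_BGR2GRAY)
    if n=="side":
        for v in range(166,190,2):
            print(v,[(u,*(P[v,u]*1000).round().astype(int),g[v,u]) for u in range(270,284,4)])
        p0=cloud(np.load("side0.npz")); d=np.abs(p0-P).max(-1)>.01
        q=d&roi(P,.4,.65,-.22,.05,.0,.3)
        print("lowest robot z near box:",np.percentile(P[q][:,2]*1000,[0,1,3,5,10]))
        m=q&(P[...,2]<.08);print(np.round(P[m][np.argsort(P[m][:,2])][:25]*1000))
s=sense();print(s)
```

```text
166 [(270, np.int64(527), np.int64(-8), np.int64(124), np.uint8(14)), (274, np.int64(512), np.int64(-4), np.int64(135), np.uint8(13)), (278, np.int64(500), np.int64(-4), np.int64(141), np.uint8(19)), (282, np.int64(488), np.int64(-6), np.int64(146), np.uint8(23))]
168 [(270, np.int64(527), np.int64(-8), np.int64(117), np.uint8(12)), (274, np.int64(515), np.int64(-10), np.int64(122), np.uint8(14)), (278, np.int64(504), np.int64(-12), np.int64(126), np.uint8(14)), (282, np.int64(488), np.int64(-5), np.int64(140), np.uint8(15))]
170 [(270, np.int64(569), np.int64(-71), np.int64(39), np.uint8(182)), (274, np.int64(515), np.int64(-10), np.int64(115), np.uint8(13)), (278, np.int64(502), np.int64(-9), np.int64(123), np.uint8(11)), (282, np.int64(490), np.int64(-11), np.int64(127), np.uint8(13))]
172 [(270, np.int64(563), np.int64(-63), np.int64(40), np.uint8(196)), (274, np.int64(534), np.int64(-39), np.int64(75), np.uint8(12)), (278, np.int64(501), np.int64(-8), np.int64(116), np.uint8(15)), (282, np.int64(489), np.int64(-9), np.int64(122), np.uint8(14))]
174 [(270, np.int64(559), np.int64
[... 2842 characters left out ...]
394e+01,  8.68568232e+01]), 'joint_velocities': array([-0.00355893,  0.09444334,  0.04225115,  0.04045216, -0.0318308 ,
       -0.07121057]), 'effort': array([ 2.03062123e-04, -3.62171996e+01,  1.31050318e+01,  2.85866618e+00,
        7.75657268e-02,  9.69648340e-06]), 'tcp_pos': array([ 0.53050455, -0.09405492,  0.02617071]), 'ee_rot': array([[ 9.97497991e-01,  7.06946543e-02, -1.51993104e-04],
       [ 7.06946560e-02, -9.97498003e-01,  5.98325450e-06],
       [-1.51189834e-04, -1.67133846e-05, -9.99999988e-01]]), 'wrist_force': array([ 0.48882774, -0.68680383,  0.39845484]), 'moment': array([-0.02794479,  0.01573388,  0.0213649 ]), 'gripper_force': 0.0, 'gripper_width': 1.0000151988387616}
```

play_rows([
  {"ax":0,"ay":0,"az":0,"dx":-22,"dy":0,"dz":0,"claw":87},
  {"ax":0,"ay":0,"az":0,"dx":-22,"dy":0,"dz":0,"claw":87},
  {"ax":0,"ay":0,"az":0,"dx":-22,"dy":0,"dz":0,"claw":87},
  {"ax":0,"ay":0,"az":0,"dx":-22,"dy":0,"dz":0,"claw":87},
  {"ax":0,"ay":0,"az":0,"dx":0,"dy":0,"dz":0,"claw":87},
  {"ax":0,"ay":0,"az":0,"dx":0,"dy":0,"dz":0,"claw":87},
])

```text
time_s: 5.2
tcp_pos: [0.4433, -0.1003, 0.0266]
ee_rot: [[0.997, 0.071, 0.001], [0.071, -0.997, -0.0], [0.001, 0.0, -1.0]]
wrist_force: [0.0, -0.2, -1.1]
gripper_width: 1.0
gripper_force: 0.0
```

```bash
cat >> h.py <<'E'
def tips(c):
    "finger points seen from the side camera, near the reported tips"
    P=cloud(c);g=c["frame"].max(-1); d=np.abs(cloud(np.load("side0.npz"))-P).max(-1)>.01
    m=d&roi(P,.35,.68,-.35,.05,.005,.11)&(g<60)
    return P,m
E
python3 - <<'E'
from station import *;from h import *
s=sense();show(s);print(s["tcp_pos"])
c=capture("side");P,m=tips(c);box(c)
k,l,st,_=cv2.connectedComponentsWithStats(m.astype(np.uint8))
for i in range(1,k):
    if st[i,4]>8:
        Q=P[l==i]*1000;print(st[i],Q.min(0).round(),Q.max(0).round());o=np.argsort(Q[:,2])[:8];print(Q[o].round().tolist())
a=c["frame"][130:230,230:360];cv2.imwrite("pics/side3.png",cv2.resize(a,None,fx=4,fy=4,interpolation=0))
E
```

```text
t 5.2 tcp stop-frame [-200.5 -222. ] z 26.6 yaw-stop 0.02 tilt [ 0.001 -0.    -1.   ] F stop [-0.  -0.2] [  8.  19. -36.   0. -35.  86.]
[ 0.44333275 -0.10029836  0.02658843]
box rect 786 (array([502.7, -95.6]), array([147.1, 152.5]), 0.94) centre in stop frame [-141.  -221.6] rel ang -3.1280003454288443
[316 156  10  14  31] [ 435. -156.   50.] [ 455. -142.  104.]
[[454.0, -145.0, 50.0], [455.0, -145.0, 53.0], [450.0, -143.0, 53.0], [452.0, -145.0, 55.0], [448.0, -145.0, 57.0], [449.0, -144.0, 61.0], [446.0, -145.0, 62.0], [449.0, -144.0, 65.0]]
[300 182   9  11  67] [428. -55.  40.] [452. -42.  82.]
[[452.0, -51.0, 40.0], [435.0, -50.0, 43.0], [432.0, -50.0, 45.0], [447.0, -48.0, 45.0], [438.0, -50.0, 46.0], [440.0, -48.0, 46.0], [448.0, -50.0, 47.0], [442.0, -50.0, 48.0]]
```

View pics/side3.png

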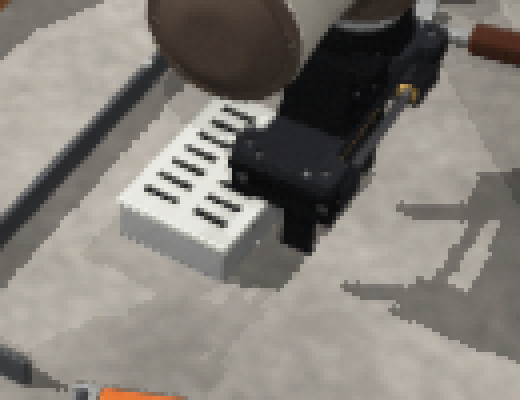

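The crop shows the fingertip ending at about (300,250). Its depth puts it at z ≈ 42 mm, not the 12 mm implied by the readout, so the reported height reads about 30 mm too low. x and y agree. I'll go lower by the camera.

play_rows([
  {"ax":0,"ay":0,"az":0,"dx":0,"dy":0,"dz":10,"claw":87},
  {"ax":0,"ay":0,"az":0,"dx":0,"dy":0,"dz":10,"claw":87},
  {"ax":0,"ay":0,"az":0,"dx":0,"dy":0,"dz":6,"claw":87},
  {"ax":0,"ay":0,"az":0,"dx":0,"dy":0,"dz":0,"claw":87},
  {"ax":0,"ay":0,"az":0,"dx":0,"dy":0,"dz":0,"claw":87},
])

```text
time_s: 5.75
tcp_pos: [0.4429, -0.1003, -0.0003]
ee_rot: [[0.997, 0.071, -0.001], [0.071, -0.997, -0.0], [-0.001, 0.0, -1.0]]
wrist_force: [0.2, -0.5, 0.1]
gripper_width: 1.005
gripper_force: 0.0
```

```bash
cat > t.py <<'E'
from station import *;from h import *
s=sense();show(s);print(s["wrist_force"])
c=capture("side");P,m=tips(c)
k,l,st,_=cv2.connectedComponentsWithStats(m.astype(np.uint8))
for i in range(1,k):
    if st[i,4]>8:
        Q=P[l==i]*1000;print(st[i],Q.min(0).round(),Q.max(0).round());o=np.argsort(Q[:,2])[:8];print(Q[o].round().tolist())
E
python3 t.py
```

```text
t 5.75 tcp stop-frame [-201. -222.] z -0.3 yaw-stop -0.01 tilt [-0.001 -0.    -1.   ] F stop [ 0.1 -0.5] [  8.  22. -37.   0. -31.  86.]
[ 0.15777809 -0.47200661  0.12143176]
[288 152  51  48 326] [ 399. -189.   15.] [471.  -6. 110.]
[[440.0, -146.0, 15.0], [439.0, -50.0, 16.0], [437.0, -146.0, 17.0], [437.0, -151.0, 17.0], [432.0, -49.0, 17.0], [453.0, -144.0, 18.0], [451.0, -145.0, 19.0], [438.0, -153.0, 19.0]]
```

Tips are at about 15 mm with no contact, which suits pushing. Now the push towards the leg.

play_rows([
  {"ax":0,"ay":0,"az":0,"dx":8,"dy":0,"dz":0,"claw":87},
  {"ax":0,"ay":0,"az":0,"dx":8,"dy":0,"dz":0,"claw":87},
  {"ax":0,"ay":0,"az":0,"dx":6,"dy":0,"dz":0,"claw":87},
  {"ax":0,"ay":0,"az":0,"dx":6,"dy":0,"dz":0,"claw":87},
  {"ax":0,"ay":0,"az":0,"dx":6,"dy":0,"dz":0,"claw":87},
  {"ax":0,"ay":0,"az":0,"dx":6,"dy":0,"dz":0,"claw":87},
  {"ax":0,"ay":0,"az":0,"dx":0,"dy":0,"dz":0,"claw":87},
])

```text
time_s: 6.5
tcp_pos: [0.484, -0.0973, 0.0]
ee_rot: [[0.997, 0.071, 0.001], [0.071, -0.997, 0.0], [0.001, 0.0, -1.0]]
wrist_force: [-1.0, -1.0, -0.4]
gripper_width: 1.002
gripper_force: 0.4
```

```bash
sed -i 's/m=roi(P,.4,.66,-.25,.16,.034,.047)/m=roi(P,.4,.66,-.25,.16,.034,.047)\&(c["frame"].min(-1)>60)/' h.py; python3 -c "
from station import *;from h import *;show(sense());box(capture('side'));box(capture('top'))"
```

```text
t 6.5 tcp stop-frame [-159.8 -221.9] z 0.0 yaw-stop 0.01 tilt [ 0.001  0.    -1.   ] F stop [-1. -1.] [  8.  24. -32.   0. -33.  87.]
box rect 480 (array([538.8, -85.2]), array([152.3, 109.4]), 84.53) centre in stop frame [-104.2 -213.7] rel ang 80.46199965457116
box rect 532 (array([562.3, -15.9]), array([302.6,  68.9]), 88.85) centre in stop frame [ -75.9 -146.3] rel ang 84.78199965457115
```

play_rows([
  {"ax":0,"ay":0,"az":0,"dx":6,"dy":0,"dz":0,"claw":87},
  {"ax":0,"ay":0,"az":0,"dx":6,"dy":0,"dz":0,"claw":87},
  {"ax":0,"ay":0,"az":0,"dx":6,"dy":0,"dz":0,"claw":87},
  {"ax":0,"ay":0,"az":0,"dx":6,"dy":0,"dz":0,"claw":87},
  {"ax":0,"ay":0,"az":0,"dx":6,"dy":0,"dz":0,"claw":87},
  {"ax":0,"ay":0,"az":0,"dx":6,"dy":0,"dz":0,"claw":87},
  {"ax":0,"ay":0,"az":0,"dx":6,"dy":0,"dz":0,"claw":87},
  {"ax":0,"ay":0,"az":0,"dx":4,"dy":0,"dz":0,"claw":87},
  {"ax":0,"ay":0,"az":0,"dx":2,"dy":0,"dz":0,"claw":87},
  {"ax":0,"ay":0,"az":0,"dx":2,"dy":0,"dz":0,"claw":87},
  {"ax":0,"ay":0,"az":0,"dx":0,"dy":0,"dz":0,"claw":87},
])

```text
time_s: 7.7
tcp_pos: [0.5331, -0.0939, 0.0002]
ee_rot: [[0.997, 0.071, 0.001], [0.071, -0.997, 0.0], [0.001, 0.0, -1.0]]
wrist_force: [-2.8, -0.6, -1.2]
gripper_width: 1.0
gripper_force: 0.8
```

```bash
python3 -c "
from station import *;from h import *;show(sense());box(capture('side'))"
```

```text
t 7.7 tcp stop-frame [-110.5 -222. ] z 0.2 yaw-stop -0.01 tilt [ 0.001  0.    -1.   ] F stop [-2.9 -0.4] [  7.  28. -25.   0. -37.  87.]
box rect 447 (array([590.7, -86.9]), array([ 95.4, 149. ]), 4.02) centre in stop frame [ -52.6 -219.1] rel ang -0.04800034542884468
```

play_rows([
  {"ax":0,"ay":0,"az":0,"dx":1.5,"dy":0,"dz":0,"claw":87},
  {"ax":0,"ay":0,"az":0,"dx":1.5,"dy":0,"dz":0,"claw":87},
  {"ax":0,"ay":0,"az":0,"dx":1,"dy":0,"dz":0,"claw":87},
])

```text
time_s: 8.05
tcp_pos: [0.5371, -0.0936, 0.0002]
ee_rot: [[0.997, 0.071, 0.001], [0.071, -0.997, 0.0], [0.001, -0.0, -1.0]]
wrist_force: [-1.9, -0.4, -0.1]
gripper_width: 0.999
gripper_force: 1.2
```

play_rows([
  {"ax":0,"ay":0,"az":0,"dx":1,"dy":0,"dz":0,"claw":87},
])

```text
time_s: 8.15
tcp_pos: [0.5375, -0.0936, 0.0002]
ee_rot: [[0.997, 0.071, -0.001], [0.071, -0.997, -0.0], [-0.001, 0.0, -1.0]]
wrist_force: [-4.4, -0.2, 1.2]
gripper_width: 0.999
gripper_force: 1.9
```

play_rows([
  {"ax":0,"ay":0,"az":0,"dx":1,"dy":0,"dz":0,"claw":87},
  {"ax":0,"ay":0,"az":0,"dx":0,"dy":0,"dz":0,"claw":87},
])

```text
time_s: 8.35
tcp_pos: [0.5391, -0.0934, 0.0002]
ee_rot: [[0.997, 0.071, 0.001], [0.071, -0.997, 0.0], [0.001, -0.0, -1.0]]
wrist_force: [-2.7, -0.5, -0.4]
gripper_width: 0.998
gripper_force: 1.1
```

play_rows([
  {"ax":0,"ay":0,"az":0,"dx":1,"dy":0,"dz":0,"claw":87},
  {"ax":0,"ay":0,"az":0,"dx":0,"dy":0,"dz":0,"claw":87},
])

```text
time_s: 8.55
tcp_pos: [0.5393, -0.0934, 0.0002]
ee_rot: [[0.998, 0.071, -0.001], [0.071, -0.998, -0.0], [-0.001, -0.0, -1.0]]
wrist_force: [-3.6, 0.0, 1.6]
gripper_width: 0.999
gripper_force: 1.9
```

play_rows([
  {"ax":0,"ay":0,"az":0,"dx":1,"dy":0,"dz":0,"claw":87},
  {"ax":0,"ay":0,"az":0,"dx":0,"dy":0,"dz":0,"claw":87},
])

```text
time_s: 8.75
tcp_pos: [0.5393, -0.0934, 0.0002]
ee_rot: [[0.998, 0.071, -0.003], [0.071, -0.998, -0.0], [-0.003, -0.0, -1.0]]
wrist_force: [-6.0, 0.8, 4.1]
gripper_width: 0.999
gripper_force: 3.0
```

```bash
python3 -c "
from station import *;from h import *;show(sense());box(capture('side'))"
```

```text
t 8.75 tcp stop-frame [-104.3 -222. ] z 0.2 yaw-stop -0.02 tilt [-0.003 -0.    -1.   ] F stop [-5.9  1.2] [  7.  28. -24.  -0. -38.  87.]
box rect 434 (array([596.9, -81.8]), array([148.8, 116.5]), 82.78) centre in stop frame [ -46.  -214.5] rel ang 78.71199965457116
```

The TCP has stalled at −104.3 mm, exactly where the box should be flush, and force is rising, so it has reached the long leg. I'll back off, lift, turn, and go to the box's free end.

play_rows([
  {"ax":0,"ay":0,"az":0,"dx":-10,"dy":0,"dz":0,"claw":87},
  {"ax":0,"ay":0,"az":0,"dx":-30,"dy":0,"dz":0,"claw":87},
  {"ax":0,"ay":0,"az":0,"dx":0,"dy":0,"dz":-40,"claw":40},
  {"ax":0,"ay":0,"az":0,"dx":0,"dy":0,"dz":-40,"claw":40},
  {"ax":0,"ay":0,"az":0,"dx":0,"dy":0,"dz":-40,"claw":40},
  {"ax":0,"ay":0,"az":0,"dx":24,"dy":29,"dz":0,"claw":40},
  {"ax":0,"ay":0,"az":0,"dx":24,"dy":29,"dz":0,"claw":40},
  {"ax":0,"ay":0,"az":0,"dx":24,"dy":29,"dz":0,"claw":40},
  {"ax":0,"ay":0,"az":0,"dx":24,"dy":29,"dz":0,"claw":40},
])

```text
time_s: 9.7
tcp_pos: [0.6073, -0.2063, 0.1211]
ee_rot: [[0.997, 0.071, 0.005], [0.071, -0.997, -0.001], [0.005, 0.001, -1.0]]
wrist_force: [0.4, 0.0, 0.7]
gripper_width: 0.489
gripper_force: 0.0
```

play_rows([
  {"ax":0,"ay":0,"az":7.5,"dx":0,"dy":0,"dz":0,"claw":40},
  {"ax":0,"ay":0,"az":7.5,"dx":0,"dy":0,"dz":0,"claw":40},
  {"ax":0,"ay":0,"az":7.5,"dx":0,"dy":0,"dz":0,"claw":40},
  {"ax":0,"ay":0,"az":7.5,"dx":0,"dy":0,"dz":0,"claw":40},
  {"ax":0,"ay":0,"az":7.5,"dx":0,"dy":0,"dz":0,"claw":40},
  {"ax":0,"ay":0,"az":7.5,"dx":0,"dy":0,"dz":0,"claw":40},
  {"ax":0,"ay":0,"az":7.5,"dx":0,"dy":0,"dz":0,"claw":40},
  {"ax":0,"ay":0,"az":7.5,"dx":0,"dy":0,"dz":0,"claw":40},
  {"ax":0,"ay":0,"az":7.5,"dx":0,"dy":0,"dz":0,"claw":40},
  {"ax":0,"ay":0,"az":7.5,"dx":0,"dy":0,"dz":0,"claw":40},
  {"ax":0,"ay":0,"az":7.5,"dx":0,"dy":0,"dz":0,"claw":40},
  {"ax":0,"ay":0,"az":7.5,"dx":0,"dy":0,"dz":0,"claw":40},
  {"ax":0,"ay":0,"az":0,"dx":0,"dy":0,"dz":0,"claw":40},
])

```text
time_s: 11.0
tcp_pos: [0.606, -0.2052, 0.1206]
ee_rot: [[0.071, -0.997, 0.004], [-0.997, -0.071, -0.001], [0.001, -0.004, -1.0]]
wrist_force: [-0.2, -0.6, 0.7]
gripper_width: 0.457
gripper_force: 0.0
```

```bash
python3 -c "
from station import *;from h import *;show(sense());c=capture('side');box(c);t=capture('top');box(t);cv2.imwrite('pics/side4.png',cv2.resize(c['frame'][90:250,180:380],None,fx=3,fy=3))"
```

```text
t 11.0 tcp stop-frame [ -45.7 -338.2] z 120.6 yaw-stop -89.98 tilt [ 0.004 -0.001 -1.   ] F stop [-0.2 -0.6] [ -4.  27.  -4.   0. -58.   8.]
box rect 1010 (array([597. , -88.8]), array([ 97. , 152.6]), 4.03) centre in stop frame [ -46.4 -221.5] rel ang -0.03800034542884401
box rect 181 (array([ 583. , -143.6]), array([47.4, 58.3]), 89.66) centre in stop frame [ -64.3 -275.1] rel ang 85.59199965457115
```

View pics/side4.png

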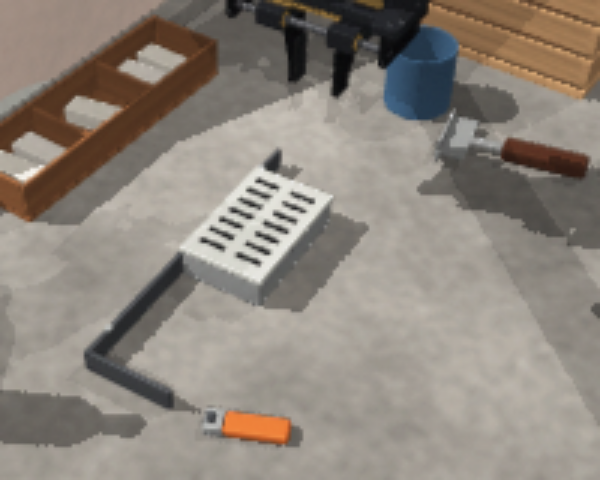

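The crop shows the box flush along the long leg, from (180,255) to (265,165), and the hand raised beyond its free end, clear of the mug. I'll descend.

play_rows([
  {"ax":0,"ay":0,"az":0,"dx":0,"dy":0,"dz":35,"claw":40},
  {"ax":0,"ay":0,"az":0,"dx":0,"dy":0,"dz":35,"claw":40},
  {"ax":0,"ay":0,"az":0,"dx":0,"dy":0,"dz":30,"claw":40},
  {"ax":0,"ay":0,"az":0,"dx":0,"dy":0,"dz":10,"claw":40},
  {"ax":0,"ay":0,"az":0,"dx":0,"dy":0,"dz":0,"claw":40},
  {"ax":0,"ay":0,"az":0,"dx":0,"dy":0,"dz":0,"claw":40},
])

```text
time_s: 11.7
tcp_pos: [0.6062, -0.2054, 0.0116]
ee_rot: [[0.072, -0.997, 0.003], [-0.997, -0.072, -0.001], [0.001, -0.003, -1.0]]
wrist_force: [0.3, 0.2, 0.6]
gripper_width: 0.459
gripper_force: 0.0
```

```bash
python3 t.py
```

```text
t 11.7 tcp stop-frame [ -45.5 -338.4] z 11.6 yaw-stop -89.94 tilt [ 0.003 -0.001 -1.   ] F stop [0.3 0.2] [ -4.  34. -10.   0. -46.   8.]
[0.2839406  0.21644768 0.6292595 ]
[276 124   4   4  10] [ 629. -210.   88.] [ 631. -189.  108.]
[[631.0, -210.0, 88.0], [629.0, -207.0, 94.0], [631.0, -205.0, 95.0], [631.0, -210.0, 96.0], [631.0, -205.0, 99.0], [631.0, -198.0, 99.0], [630.0, -197.0, 104.0], [629.0, -189.0, 105.0]]
[265 126  16  19 100] [ 615. -211.   28.] [ 654. -163.  110.]
[[631.0, -196.0, 28.0], [632.0, -198.0, 30.0], [626.0, -207.0, 31.0], [626.0, -200.0, 32.0], [633.0, -193.0, 33.0], [627.0, -202.0, 34.0], [625.0, -193.0, 37.0], [626.0, -205.0, 37.0]]
[303 129  13  14  31] [ 517. -246.   99.] [ 523. -174.  109.]
[[518.0, -185.0, 99.0], [518.0, -191.0, 99.0], [522.0, -176.0, 100.0], [520.0, -207.0, 100.0], [517.0, -179.0, 100.0], [522.0, -241.0, 100.0], [520.0, -218.0, 101.0], [520.0, -224.0, 101.0]]
[287 133   8  18  79] [ 551. -218.   26.] [ 586. -168.  110.]
[[586.0, -200.0, 26.0], [581.0, -198.0, 29.0], [579.0, -199.0, 29.0], [578.0, -217.0, 30.0], [575.0, -194.0, 31.0], [579.0, -217.0, 34.0], [576.0, -206.0, 34.0], [576.0, -200.0, 35.0]]
```

play_rows([
  {"ax":0,"ay":0,"az":0,"dx":0,"dy":0,"dz":11,"claw":40},
  {"ax":0,"ay":0,"az":0,"dx":-9,"dy":0,"dz":0,"claw":40},
  {"ax":0,"ay":0,"az":0,"dx":-9,"dy":0,"dz":0,"claw":40},
  {"ax":0,"ay":0,"az":0,"dx":-7,"dy":0,"dz":0,"claw":40},
  {"ax":0,"ay":0,"az":0,"dx":-7,"dy":0,"dz":0,"claw":40},
  {"ax":0,"ay":0,"az":0,"dx":-7,"dy":0,"dz":0,"claw":40},
  {"ax":0,"ay":0,"az":0,"dx":-7,"dy":0,"dz":0,"claw":40},
  {"ax":0,"ay":0,"az":0,"dx":-7,"dy":0,"dz":0,"claw":40},
  {"ax":0,"ay":0,"az":0,"dx":-7,"dy":0,"dz":0,"claw":40},
  {"ax":0,"ay":0,"az":0,"dx":0,"dy":0,"dz":0,"claw":40},
])

```text
time_s: 12.75
tcp_pos: [0.6006, -0.1441, -0.0007]
ee_rot: [[0.071, -0.997, 0.0], [-0.997, -0.071, 0.001], [-0.001, -0.0, -1.0]]
wrist_force: [-0.1, 0.3, -0.2]
gripper_width: 0.463
gripper_force: 0.0
```

```bash
python3 -c "
from station import *;from h import *;show(sense());c=capture('side');box(c)"
```

```text
t 12.75 tcp stop-frame [ -46.8 -276.9] z -0.7 yaw-stop -89.97 tilt [ 0.     0.001 -1.   ] F stop [-0.1  0.3] [  1.  33. -14.  -0. -43.   3.]
box rect 1048 (array([594.6, -57.7]), array([ 97.8, 151. ]), 4.35) centre in stop frame [ -46.6 -190.3] rel ang 0.2819996545711554
```

The box slides along the leg, still square to it.

play_rows([
  {"ax":0,"ay":0,"az":0,"dx":-7,"dy":-0.1,"dz":0,"claw":40},
  {"ax":0,"ay":0,"az":0,"dx":-7,"dy":-0.1,"dz":0,"claw":40},
  {"ax":0,"ay":0,"az":0,"dx":-7,"dy":-0.1,"dz":0,"claw":40},
  {"ax":0,"ay":0,"az":0,"dx":-7,"dy":-0.1,"dz":0,"claw":40},
  {"ax":0,"ay":0,"az":0,"dx":-7,"dy":-0.1,"dz":0,"claw":40},
  {"ax":0,"ay":0,"az":0,"dx":-7,"dy":-0.1,"dz":0,"claw":40},
  {"ax":0,"ay":0,"az":0,"dx":-7,"dy":-0.1,"dz":0,"claw":40},
  {"ax":0,"ay":0,"az":0,"dx":-7,"dy":-0.1,"dz":0,"claw":40},
  {"ax":0,"ay":0,"az":0,"dx":-7,"dy":-0.1,"dz":0,"claw":40},
  {"ax":0,"ay":0,"az":0,"dx":-7,"dy":-0.1,"dz":0,"claw":40},
  {"ax":0,"ay":0,"az":0,"dx":-7,"dy":-0.1,"dz":0,"claw":40},
  {"ax":0,"ay":0,"az":0,"dx":-7,"dy":-0.1,"dz":0,"claw":40},
  {"ax":0,"ay":0,"az":0,"dx":-7,"dy":-0.1,"dz":0,"claw":40},
  {"ax":0,"ay":0,"az":0,"dx":-7,"dy":-0.1,"dz":0,"claw":40},
  {"ax":0,"ay":0,"az":0,"dx":-5,"dy":0,"dz":0,"claw":40},
  {"ax":0,"ay":0,"az":0,"dx":-3,"dy":0,"dz":0,"claw":40},
  {"ax":0,"ay":0,"az":0,"dx":-1,"dy":0,"dz":0,"claw":40},
  {"ax":0,"ay":0,"az":0,"dx":0,"dy":0,"dz":0,"claw":40},
])

```text
time_s: 14.6
tcp_pos: [0.5929, -0.0383, -0.0011]
ee_rot: [[0.071, -0.997, -0.003], [-0.997, -0.071, -0.0], [0.0, 0.003, -1.0]]
wrist_force: [-2.9, -3.8, 2.2]
gripper_width: 0.464
gripper_force: 1.9
```

```bash
python3 -c "
from station import *;from h import *;show(sense());c=capture('side');box(c)"
```

```text
t 14.6 tcp stop-frame [ -46.9 -170.8] z -1.1 yaw-stop -90.02 tilt [-0.003 -0.    -1.   ] F stop [-3.2 -3.6] [ 12.  32. -17.  -0. -41.  -8.]
box rect 1220 (array([587.2,  46.3]), array([ 96.2, 155.7]), 4.06) centre in stop frame [-46.6 -86. ] rel ang -0.008000345428844646
```

Box centre is at −86 and needs −75, so 11 mm to go, in gentle steps.

play_rows([
  {"ax":0,"ay":0,"az":0,"dx":-3,"dy":0,"dz":0,"claw":40},
  {"ax":0,"ay":0,"az":0,"dx":-2,"dy":0,"dz":0,"claw":40},
  {"ax":0,"ay":0,"az":0,"dx":-2,"dy":0,"dz":0,"claw":40},
  {"ax":0,"ay":0,"az":0,"dx":-1,"dy":0,"dz":0,"claw":40},
  {"ax":0,"ay":0,"az":0,"dx":0,"dy":0,"dz":0,"claw":40},
])

```text
time_s: 15.15
tcp_pos: [0.5925, -0.0305, -0.0012]
ee_rot: [[0.071, -0.998, -0.003], [-0.998, -0.071, -0.001], [0.0, 0.003, -1.0]]
wrist_force: [-2.4, -4.3, 1.4]
gripper_width: 0.462
gripper_force: 2.2
```

play_rows([
  {"ax":0,"ay":0,"az":0,"dx":-1.5,"dy":0,"dz":0,"claw":40},
  {"ax":0,"ay":0,"az":0,"dx":0,"dy":0,"dz":0,"claw":40},
])

```text
time_s: 15.35
tcp_pos: [0.5924, -0.0295, -0.0011]
ee_rot: [[0.071, -0.998, -0.003], [-0.998, -0.071, -0.001], [0.001, 0.003, -1.0]]
wrist_force: [-3.2, -5.9, 1.3]
gripper_width: 0.458
gripper_force: 3.1
```

play_rows([
  {"ax":0,"ay":0,"az":0,"dx":-1.5,"dy":0,"dz":0,"claw":40},
  {"ax":0,"ay":0,"az":0,"dx":0,"dy":0,"dz":0,"claw":40},
])

```text
time_s: 15.55
tcp_pos: [0.5924, -0.0294, -0.0011]
ee_rot: [[0.071, -0.998, -0.003], [-0.998, -0.071, -0.003], [0.002, 0.003, -1.0]]
wrist_force: [-1.0, -11.8, 0.9]
gripper_width: 0.464
gripper_force: 5.9
```

play_rows([
  {"ax":0,"ay":0,"az":0,"dx":-1.5,"dy":0,"dz":0,"claw":40},
  {"ax":0,"ay":0,"az":0,"dx":0,"dy":0,"dz":0,"claw":40},
])

```text
time_s: 15.75
tcp_pos: [0.5924, -0.0294, -0.001]
ee_rot: [[0.071, -0.998, -0.003], [-0.998, -0.071, -0.004], [0.004, 0.003, -1.0]]
wrist_force: [0.4, -17.1, -0.7]
gripper_width: 0.461
gripper_force: 8.8
```

```bash
python3 -c "
from station import *;from h import *;show(sense());c=capture('side');box(c)"
```

```text
t 15.75 tcp stop-frame [ -46.8 -161.8] z -1.0 yaw-stop -90.02 tilt [-0.003 -0.004 -1.   ] F stop [ -0.8 -17.1] [ 13.  32. -18.   0. -41.  -9.]
box rect 1240 (array([585.8,  56.6]), array([ 96.6, 152.7]), 4.61) centre in stop frame [-47.3 -75.6] rel ang 0.5419996545711561
```

It is stalled against the short leg at 17 N. I'll retreat and lift clear, then check.

play_rows([
  {"ax":0,"ay":0,"az":0,"dx":4,"dy":0,"dz":0,"claw":40},
  {"ax":0,"ay":0,"az":0,"dx":12,"dy":0,"dz":0,"claw":40},
  {"ax":0,"ay":0,"az":0,"dx":30,"dy":0,"dz":0,"claw":40},
  {"ax":0,"ay":0,"az":0,"dx":0,"dy":0,"dz":-40,"claw":40},
  {"ax":0,"ay":0,"az":0,"dx":0,"dy":0,"dz":-40,"claw":40},
  {"ax":0,"ay":0,"az":0,"dx":0,"dy":0,"dz":-40,"claw":40},
  {"ax":0,"ay":0,"az":0,"dx":40,"dy":0,"dz":-20,"claw":40},
  {"ax":0,"ay":0,"az":0,"dx":45,"dy":0,"dz":0,"claw":40},
  {"ax":0,"ay":0,"az":0,"dx":45,"dy":0,"dz":0,"claw":40},
  {"ax":0,"ay":0,"az":0,"dx":0,"dy":0,"dz":0,"claw":40},
])

```text
time_s: 16.8
tcp_pos: [0.6066, -0.2054, 0.1393]
ee_rot: [[0.066, -0.998, 0.002], [-0.998, -0.066, -0.0], [0.0, -0.002, -1.0]]
wrist_force: [-0.8, 0.7, 0.3]
gripper_width: 0.46
gripper_force: 0.0
```

Run:
```python
from station import *;from h import *
show(sense());c=capture('side')
for cc in(c,capture('top')):
    P,m=box(cc)
    s=roi(P,.53,.67,-.23,.16,.018,.03)&~m
    l=roi(P,.4,.54,.05,.2,.006,.03)&(cc["frame"][...,2]>cc["frame"][...,0]+60.);print("lighter",P[l].mean(0).round(4))
    # plane of lid
    Q=P[m];a=np.linalg.lstsq(np.c_[Q[:,:2],np.ones(len(Q))],Q[:,2],rcond=None)[0];print("lid slope",a[:2].round(3))
for n in("side0","top0"):
    f=np.load(n+".npz");P=cloud(f);l=roi(P,.4,.54,.05,.2,.006,.03)&(f["frame"][...,2]>f["frame"][...,0]+60.);print("lighter0",P[l].mean(0).round(4))
cv2.imwrite('pics/side5.png',cv2.resize(c['frame'][110:270,180:340],None,fx=3.5,fy=3.5))
```

```text
t 16.8 tcp stop-frame [ -45.1 -338.5] z 139.3 yaw-stop -90.3 tilt [ 0.002 -0.    -1.   ] F stop [-0.8  0.8] [ -4.  26.  -3.  -0. -61.   8.]
box rect 1257 (array([586.3,  56.9]), array([ 96.1, 151.7]), 4.12) centre in stop frame [-46.8 -75.4] rel ang 0.05199965457115585
lighter [0.4594 0.1096 0.011 ]
lid slope [ 0.004 -0.   ]
box rect 881 (array([586.6,  59.5]), array([ 95.1, 143.3]), 4.03) centre in stop frame [-46.3 -72.8] rel ang -0.03800034542884401
lighter [0.4629 0.108  0.0123]
lid slope [-0.008 -0.001]
lighter0 [0.4596 0.1093 0.011 ]
lighter0 [0.4629 0.1073 0.0114]
```

View pics/side5.png

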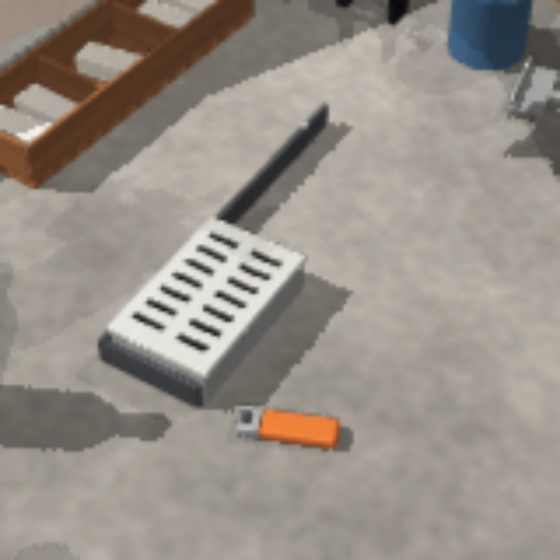

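The picture shows the box square in the corner, its end against the short leg from (105,345) to (205,395), its long side along the long leg, and the lighter unmoved at (300,428). The hand is clear, so I'm handing in.

```bash
python3 -c "
from station import *;print(finish_job())"
```

```text
the job is handed in; nothing more can be done
None
```

The smoker box is parked: camera checks show it flush along the long leg with its end on the short leg (within about 1 mm and 0.1°), the lighter unmoved and the hand clear, and the job was handed in at about 17 s; a first pass went over the lid without moving the box because the reported tool height reads about 30 mm low.

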